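# Set the parts-drying cabinet ajar on its door stay

### The arm

A 6-joint arm with a two-finger parallel gripper is mounted at the origin on the work surface. World frame = base frame: x ahead of the robot, y to its left, z up, the work surface at z = 0. Lengths are in mm, angles in rad, forces in N, time in s.
With the tool pointing down it reaches from about 325 to 775 mm from the base axis. Payload 5.5 kg.
Tool frame: the origin (TCP) lies between the finger pads; the fingertips stand 25 mm ahead of it and the grasp point (between the pads) lies 6 mm ahead of it; z points along the fingers, y is the line along which they close (so a half turn about z gives the same grasp; the last joint's range is limited). The gripper opens to 88 mm and grips with 3 to 60 N. Pads are 20 mm wide; open, the fingers measure 115 mm over their backs; the gripper's body (75 mm by 178 mm) begins 61 mm behind the grasp point.
Start: joints at [-1.396, 0.091, 1.231, -0, 1.82, -0.057], TCP at [137.836, -583.967, 247.631] pointing down, gripper open.
Joint ranges: [-2.87, 2.87], [-0.86, 2.18], [0.17, 2.46], [-1.51, 4.65], [0.06, 2.69], [-2.65, 2.65]. Speed limits (rad/s): [2.57, 2.57, 3.01, 3.14, 3.14, 3.14].

### API

Orientations are given as a rotation vector (axis times angle).
In Python, from rig import robot gives the robot as it stands. The module is installed in compiled form; this text tells all that it offers.
- The arm moves only by the tool send_rows, never from a script. Its argument "commands" is a list of rows, each a list of 7 numbers: the shift along the tool's x, y, z in mm, then the turn, a rotation vector about the tool's x, y, z in degrees, then the opening, from 0 (shut) to 1 (fully open). In form: [[dx, dy, dz, rx, ry, rz, grip], ...]. A call has 1 to 20 rows; each row shifts and turns the commanded pose from where the row before left it, along the tool's axes as they then stand; what a row does not reach is not made up. A row lasts 1/8 s, in which the tool goes at most 62.5 mm and 10.7 degrees, less where a joint would pass 70% of its speed; a pose out of reach is approached as far as the arm can. A call with a gripper value outside its range is refused whole. The fingers move at their own pace and stop on an object; the grip force is fixed at half the most. Time passes only in rows, so rows that do not move let the fingers close. It gives the time, the measured TCP pose, the force, the opening and the grip force at its end, in the units of the state.
- robot.observe(): the state, without advancing time (a new reading comes with each control period).
- robot.grab_frame(name): name is "side" or "top"; returns the picture (420x560x3 uint8, blue, green, red); there is no depth.
- robot.calibration(name): a dict with "camera_matrix" (3x3 intrinsics, pixels), "view" (4x4, takes a point from world to camera coordinates). Camera axes: x right, y down, z forward; pixel columns grow to the right and rows downward; lengths in mm; the calibration is good to about 2 mm. A picture is of the moment at which its call begins. calibration takes no time and is no camera call.
- robot.job_done(): hands the job in; it is judged then, once.
The state is a dict: "t": time; "qpos": joint angles; "joint_vel": joint speeds; "tau": joint torques, N m; "ee_pos": TCP position; "tool_rot": TCP orientation; "ft_force": force on the tool from outside, world axes, zero at the start; "torque": the same for the moment, N m; "gripper_width": finger opening in mm; "gripper_force": force on a finger pad.
Only numpy, scipy, OpenCV 4.12 (cv2) and the standard library are available. Lean on these libraries where they do the work, as an engineer would, in place of code of your own. Each camera call takes 0.05 s, during which the arm holds its last target. There are 200 camera calls.

### The job

The washed valves in the blue bench-top drying cabinet need airing: bring the glazed door to the right opening and drop the third hole (the middle one of the five) of its perforated stay bar over the brass peg on the cabinet roof, so that the bar lies flat and holds the door there; the red knob is the bar's handle. Let go, and leave the two pistons (on the roof and beside the cabinet) and the valve spring standing where they are.

Things in the scene. Friction and masses are not known exactly. Their poses are not given: they have to be found in the camera images.
- cabinet: Drying cabinet, blue sheet steel, fixed to the bench: 290 deep x 340 wide x 215 mm tall. Origin on the bench straight below the peg; +x points into the cabinet from its door side, +y to the door's hinge side, z up. Its roof is clear around the peg but for a grey fan housing 58 mm tall along the back edge (from 190 mm on in +x) and two loose parts near the corner away from the hinge.
- peg_foot (a point): Foot of the fixed brass peg on its steel pad on the cabinet roof, 222 mm above the bench (7 mm above the roof). The peg stands upright here: 8 mm in diameter, 13 mm tall with a domed top.
- door_hinge (a point): Vertical hinge line of the glazed door, at the level of the stay bar's underside (222 mm); 30 mm in cabinet -x and 130 mm in +y from the peg. The door, 320 mm wide, 18 mm thick, top edge 205 mm above the bench, swings out in -x and stays where it is left (about 1 N at the stay's pivot moves it).
- door (a joint): Opening angle of the door, rad: 0 shut, growing as it swings out, at most 1.4. About 0.55 with the third hole on the peg.
- stay_pivot (a point): Swivel of the stay on the door's top rail, 170 mm from the hinge line, at the level of the bar's underside. There the bar turns about the vertical with little friction and can be tipped up (level axis across the bar, through this point); it falls back by its own weight (0.24 kg) until level, never lower.
- stay_hole3 (a point): Centre of the third of five 12 mm round holes, at the bar's underside. The stay is a bright steel flat bar 24 x 5 x 220 mm; holes 70, 95, 120 (the third), 145 and 170 mm from the pivot. Axes turn with the bar: +x from pivot to knob. Lying level its underside is 222 mm above the bench, level with the peg's foot. At the start it lies level and loose between the peg and the door's hinge.
- stay_knob (a point): Centre (half-way up) of the upright red knob at the bar's free end, 203 mm from the pivot along the bar: 20 mm in diameter, 32 mm tall, its centre 31 mm above the bar's underside; below it a 10 mm thick neck, 10 mm high, joins it to the bar.
- piston_roof_mid (a point): Aluminium piston standing loose on the cabinet roof, 84 mm in diameter, 58 mm tall; point at its centre. Leave alone.
- spring_roof_mid (a point): Dark valve spring standing loose on the cabinet roof, 31 mm in diameter, 46 mm tall; point at its centre. Leave alone.
- piston_bench: A like piston standing on the bench to the right of the cabinet; origin under its centre. Leave alone.

How it is judged:
By the outcome, as a careful person would: the job done as asked, in the order asked, and still so for the second after the job is handed in, with the robot touching nothing.
It also fails if it takes over 42 s, if anything falls off the work surface, if the arm or the gripper's body presses on something with over 40 N, if the wrist force passes 120 N, or if a joint passes its speed limit or range.

## Working session

There is one attempt and no reset: what is moved stays moved. The work goes in short steps, Python scripts to look and compute and a tool call to move; the robot and the scene stay as the last step left them, time stands still between calls to the robot, and variables do not carry over. Pictures are saved under pics/ and viewed, at most 10 in all, crops included, and the job is handed in when it is done.

Besides the shell and the picture viewer there is one more tool, called after "Call:" as name([rows], argument=value, ...), one row to a line, values as JSON. send_rows: Moves the arm, as the interface text tells. Its arguments: {"type":"object","properties":{"commands":{"type":"array"}},"required":["commands"]}

```bash
mkdir -p pics; python3 - <<'E'
from rig import robot
import cv2
for n in("side","top"):
    cv2.imwrite(f"pics/{n}0.png",robot.grab_frame(n)); c=robot.calibration(n); print(n,c["camera_matrix"].tolist(),c["view"].round(4).tolist())
s=robot.observe();print(s)
E
```

```text
side [[478.3981102447626, 0.0, 272.3894846484845], [0.0, 478.3981102447626, 218.75041087580303], [0.0, 0.0, 1.0]] [[-0.8607, -0.5089, 0.0162, 446.6667], [-0.3845, 0.6287, -0.676, 429.8642], [0.3338, -0.588, -0.7368, 855.8586], [0.0, 0.0, 0.0, 1.0]]
top [[530.1880608185451, 0.0, 277.0318892264748], [0.0, 530.1880608185451, 209.50273676650022], [0.0, 0.0, 1.0]] [[0.0098, -0.9999, 0.0041, -146.5312], [-0.9755, -0.0105, -0.2199, 638.3668], [0.22, -0.0018, -0.9755, 1453.8615], [0.0, 0.0, 0.0, 1.0]]
{'t': 0.1, 'qpos': array([-1.39566574e+00,  9.17635690e-02,  1.23176323e+00, -2.40141155e-05,
        1.81980739e+00, -5.67240827e-02]), 'joint_vel': array([-0.00088577, -0.00071433, -0.00295932, -0.0005695 , -0.00017994,
        0.00041413]), 'tau': array([ 3.20949162e-03, -4.47858059e+01, -4.07570171e+01,  7.01456540e-02,
        2.84677825e-02, -1.19901515e-04]), 'ee_pos': array([ 137.80686678, -583.72590861,  246.63315835]), 'tool_rot': array([-3.11878174e+00, -3.63171139e-01,  1.98254055e-04]), 'ft_force': array([-0.20110339,  0.11479442,  0.54393197]), 'torque': array([ 0.01241278, -0.00404229,  0.0260855 ]), 'gripper_force': 0.0, 'gripper_width': 87.51118650084544}
```

View pics/top0.png

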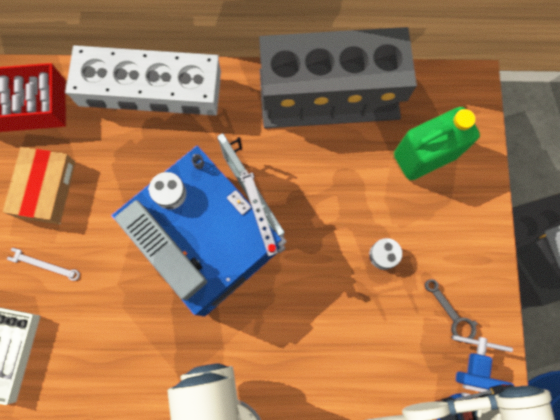

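View pics/side0.png

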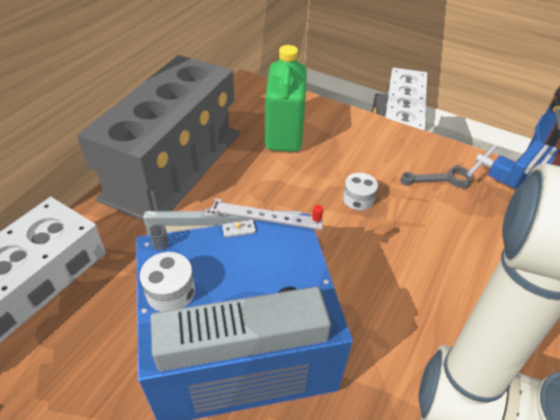

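The top view shows the knob at about (271,248), the peg pad at (238,203) and the stay pivot near (245,178). In the side view the knob is at (317,213) and the pad at (239,229). The door is slightly open. Next I'll zoom in and triangulate.

```bash
cat > h.py <<'E'
from rig import robot
import cv2, numpy as np
from scipy.spatial.transform import Rotation as R
C={n:robot.calibration(n) for n in("side","top")}
def P(n): return C[n]["camera_matrix"]@C[n]["view"][:3]
def tri(s,t):
    X=cv2.triangulatePoints(P("side"),P("top"),np.float64(s).reshape(2,1),np.float64(t).reshape(2,1))[:,0]; return X[:3]/X[3]
def onplane(n,p,z):
    V=C[n]["view"];Rm=V[:3,:3];c=-Rm.T@V[:3,3];d=Rm.T@np.linalg.solve(C[n]["camera_matrix"],[p[0],p[1],1.]);return c+d*(z-c[2])/d[2]
def proj(n,X):
    p=P(n)@np.append(X,1); return p[:2]/p[2]
def red(im,roi):
    x0,y0,x1,y1=roi; h=cv2.cvtColor(im,cv2.COLOR_BGR2HSV)[y0:y1,x0:x1]
    m=(((h[...,0]<8)|(h[...,0]>172))&(h[...,1]>170)&(h[...,2]>90)).astype(np.uint8)
    k,l,s,c=cv2.connectedComponentsWithStats(m); i=1+s[1:,4].argmax(); return c[i]+[x0,y0],s[i]
E
python3 - <<'E'
from h import *
t=cv2.imread("pics/top0.png");s=cv2.imread("pics/side0.png")
kt,st=red(t,(230,210,300,280));ks,ss=red(s,(290,190,340,240));K=tri(ks,kt);print(kt,st,ks,ss,K, onplane("top",kt,258))
a=cv2.resize(t[120:270,190:310],None,fx=3.3,fy=3.3*1.2,interpolation=2)[:,:]
b=cv2.resize(s[180:270,200:340],None,fx=5,fy=5,interpolation=2)
a=cv2.resize(t[120:265,180:310],None,fx=4,fy=4,interpolation=2)
cv2.imwrite("pics/a.png",a);cv2.imwrite("pics/b.png",b)
E
```

```text
[271.43243243 247.62162162] [39 35  6  7 37] [317.16296296 212.05925926] [ 22  15  11  16 135] [ 500.82533927 -126.86756645  252.47599311] [ 500.87104316 -126.71228418  258.        ]
```

View pics/a.png

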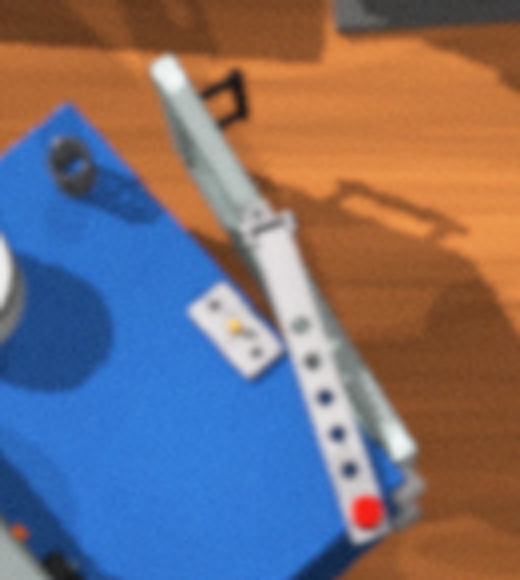

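View pics/b.png

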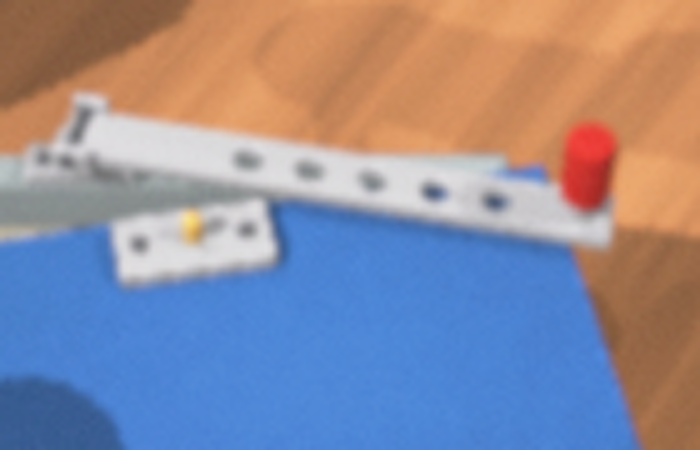

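```bash
cat > geo.py <<'E'
from h import *
from scipy.optimize import fsolve
ht=[(180+x/4,120+y/4) for x,y in((301,325),(313,361),(326,397),(338,433),(349,469))]
hs=[(200+x/5,180+y/5) for x,y in((248,160),(309,170),(371,181),(433,191),(495,202))]
H=np.array([tri(a,b) for a,b in zip(hs,ht)])
peg=tri((238.4,225.4),(239,201.75))
K=np.array([500.8,-126.8])
d=np.array([70,95,120,145,170])
A=np.c_[np.ones(5),d]; c=np.linalg.lstsq(A,H[:,:2],rcond=None)[0]
u=c[1]/np.linalg.norm(c[1]); piv=H[:,:2].mean(0)-u*120
if __name__=="__main__":
    print(H.round(1),peg,c,"|",np.linalg.norm(c[1]),"pivot",piv,"knobpred",piv+203*u)
p=peg[:2]
# hinge: 133.4 from peg, 170 from pivot, side toward robot (smaller x)
f=lambda h:[np.hypot(*(h-p))-np.hypot(30,130),np.hypot(*(h-piv))-170]
hin=fsolve(f,p+[-100,-60])
v=hin-p; yaw=np.arctan2(v[1],v[0])-np.arctan2(130,-30)
ex=np.array([np.cos(yaw),np.sin(yaw)]);ey=np.array([-ex[1],ex[0]])
def dooropen(pv): 
    w=pv-hin; return np.arctan2(-w@ex,-w@ey)
def pivat(th): return hin+170*(-np.sin(th)*ex-np.cos(th)*ey)
if __name__=="__main__":
    print("hinge",hin,"yaw",yaw,"angle",dooropen(piv),ex,ey)
    for th in (.45,.5,.55,.6,.65): print(th,np.hypot(*(pivat(th)-p)))
    th=fsolve(lambda t:np.hypot(*(pivat(t[0])-p))-120,[.55])[0]
    pv=pivat(th);w=(p-pv)/120; print("goal th",th,"pivot",pv,"dir",w,"knob",pv+203*w,"knob0",piv+203*u)
    for X in((*peg[:2],222),(*hin,222),(*piv,227)): print(proj("top",np.array(X)),proj("side",np.array(X)))
E
python3 geo.py
```

```text
[[ 626.2  -83.3  222.6]
 [ 602.5  -91.4  222.5]
 [ 579.2 -100.1  221.2]
 [ 555.6 -108.2  221.3]
 [ 532.1 -115.6  221.5]] [624.49395967 -41.16662776 223.7419466 ] [[ 6.91961657e+02 -6.06172964e+01]
 [-9.40238305e-01 -3.25985250e-01]] | 0.995145443686374 pivot [692.5120622  -60.42646833] knobpred [ 500.71258488 -126.92429159]
hinge [ 548.56966392 -150.87306018] yaw -3.9737740194002322 angle 0.17760836104425476 [-0.67326446  0.73940177] [-0.73940177 -0.67326446]
0.45 106.47481638370421
0.5 113.14146568870753
0.55 119.79075865869406
0.6 126.41012241733618
0.65 132.98871171104784
goal th 0.5515766125381448 pivot [ 715.60473843 -119.26160836] dir [-0.75925649  0.65079151] knob [561.47567104  12.84906716] knob0 [ 500.71258488 -126.92429159]
[239.10757468 202.09956827] [238.11599157 225.89493966]
[281.1771788  231.36764212] [299.6358502  205.86574488]
[247.02127018 176.40853129] [214.83694746 204.81527065]
```

The triangulated points agree with the stated geometry: bar pitch 24.9 mm, knob to 0.2 mm, goal door angle 0.552. Now I'll plan the approach.

```bash
cat > mv.py <<'E'
from geo import *
phi0=np.arctan2(u[1],u[0])%(2*np.pi); th0=dooropen(piv)
thG=fsolve(lambda t:np.hypot(*(pivat(t[0])-p))-120,[.55])[0]
wG=p-pivat(thG); phiG=np.arctan2(wG[1],wG[0])
def pose(th,phi,tilt,up=0,gz=33):
    """TCP pose gripping the knob gz above bar underside, 'up' further back along knob axis"""
    B=R.from_euler('ZY',[phi,-tilt])          # bar axes: x to knob, z up
    pv=np.append(pivat(th),222)
    T=pv+B.apply([203,0,gz+6+up])
    rot=B*R.from_matrix(np.diag([-1.,1,-1]))   # tool z down, tool x toward pivot
    return T,rot
def rows(path,grip,start=None):
    if start is None:
        s=robot.observe(); start=(s["ee_pos"],R.from_rotvec(s["tool_rot"]))
    x,r=np.array(start[0]),start[1]; out=[]
    for T,Q in path:
        d=r.inv().apply(T-x).round(1); w=(r.inv()*Q).as_rotvec(degrees=True).round(1)
        out.append([*map(float,d),*map(float,w),grip]); x=x+r.apply(d); r=r*R.from_rotvec(w,degrees=True)
    print(out); return x,r
E
python3 - <<'E'
from mv import *
s=robot.observe(); a=s["ee_pos"]; ra=R.from_rotvec(s["tool_rot"]); T,Q=pose(th0,phi0,0,60)
print(phi0,phiG,thG,T,Q.as_rotvec(),ra.as_matrix().round(2).tolist(),Q.as_matrix().round(2).tolist())
a2=a+[0,0,74]
from scipy.spatial.transform import Slerp
S=Slerp([0,1],R.concatenate([ra,Q]))
path=[(a+[0,0,37],ra),(a2,ra)]+[(a2+(T-a2)*k/13,S(k/13)) for k in range(1,14)]
rows(path,0.65)
E
```

```text
3.4753289828993235 2.43296620819099 0.5515766125381448 [ 500.71258488 -126.92429159  321.        ] [ 3.09795525  0.52180231 -0.        ] [[0.97, 0.23, -0.0], [0.23, -0.97, 0.0], [0.0, -0.0, -1.0]] [[0.94, 0.33, 0.0], [0.33, -0.94, -0.0], [-0.0, 0.0, -1.0]]
[[0.0, -0.1, -37.0, 0.0, 0.0, 0.0, 0.65], [0.0, -0.0, -37.0, 0.0, 0.0, 0.0, 0.65], [35.2, -27.8, 0.0, -0.0, -0.0, -0.4, 0.65], [35.5, -27.5, 0.0, -0.0, -0.0, -0.5, 0.65], [35.7, -27.3, 0.1, -0.0, -0.0, -0.4, 0.65], [35.8, -27.0, -0.0, -0.0, -0.0, -0.5, 0.65], [36.1, -26.6, 0.0, -0.0, -0.0, -0.4, 0.65], [36.3, -26.4, 0.0, -0.0, -0.0, -0.5, 0.65], [36.5, -26.1, 0.1, -0.1, -0.0, -0.4, 0.65], [36.7, -25.9, -0.1, 0.0, -0.0, -0.5, 0.65], [36.9, -25.5, 0.0, 0.0, -0.0, -0.4, 0.65], [37.1, -25.2, -0.0, 0.0, -0.0, -0.5, 0.65], [37.3, -25.0, -0.0, 0.0, -0.0, -0.4, 0.65], [37.5, -24.6, -0.1, 0.0, -0.0, -0.5, 0.65], [37.7, -24.4, 0.0, 0.0, -0.0, -0.4, 0.65]]
```

Call:
send_rows([
  [0,0,-37,0,0,0,0.65],
  [0,0,-37,0,0,0,0.65],
  [36.5,-26,0,0,0,-0.45,0.65],
  [36.5,-26,0,0,0,-0.45,0.65],
  [36.5,-26,0,0,0,-0.45,0.65],
  [36.5,-26,0,0,0,-0.45,0.65],
  [36.5,-26,0,0,0,-0.45,0.65],
  [36.5,-26,0,0,0,-0.45,0.65],
  [36.5,-26,0,0,0,-0.45,0.65],
  [36.5,-26,0,0,0,-0.45,0.65],
  [36.5,-26,0,0,0,-0.45,0.65],
  [36.5,-26,0,0,0,-0.45,0.65],
  [36.5,-26,0,0,0,-0.45,0.65],
  [36.5,-26,0,0,0,-0.45,0.65],
  [36.5,-26,0,0,0,-0.45,0.65],
  [0,0,0,0,0,0,0.65],
  [0,0,0,0,0,0,0.65],
])

```text
t: 2.22
ee_pos: [500.5, -128.9, 321.3]
tool_rot: [3.098, 0.522, -0.002]
ft_force: [0.3, 0.5, -0.6]
gripper_width: 57.2
gripper_force: 0.0
```

```bash
python3 - <<'E'
from mv import *
s=robot.observe(); print(s["t"],s["qpos"].round(2),s["ee_pos"],s["ft_force"],s["gripper_width"])
rows([pose(th0,phi0,0,k) for k in(40,20,0)],.65)
E
```

```text
2.225 [-0.32 -0.1   1.29 -0.    1.95  0.92] [ 500.51555502 -128.90697873  321.27040253] [ 0.2992724   0.54435572 -0.6088527 ] 57.19249351544886
[[0.9, -1.8, 20.3, -0.0, 0.1, 0.0, 0.65], [-0.1, -0.0, 20.0, -0.0, -0.0, 0.0, 0.65], [0.0, -0.0, 20.0, -0.0, -0.0, 0.0, 0.65]]
```

Call:
send_rows([
  [0.9,-1.8,20,0,0,0,0.65],
  [0,0,20,0,0,0,0.65],
  [0,0,20,0,0,0,0.65],
  [0,0,0,0,0,0,0.65],
  [0,0,0,0,0,0,0],
  [0,0,0,0,0,0,0],
  [0,0,0,0,0,0,0],
  [0,0,0,0,0,0,0],
  [0,0,0,0,0,0,0],
])

```text
t: 3.35
ee_pos: [501.1, -126.6, 261.8]
tool_rot: [3.098, 0.522, 0.0]
ft_force: [-0.3, -0.2, -0.4]
gripper_width: 19.5
gripper_force: 30.0
```

```bash
python3 - <<'E'
from mv import *
t10=np.radians(10)
e=rows([pose(th0,phi0,t10*k/6) for k in range(1,7)],0)
pm=phi0-np.radians(20)
print("swing");e=rows([pose(th0,phi0+(pm-phi0)*k/6,t10) for k in range(1,7)],0,e)
print("open");e=rows([pose(th0+(thG-th0)*k/14,pm+(phiG-pm)*k/14,t10) for k in range(1,15)],0,e)
print(e[0],pose(thG,phiG,t10)[0])
E
```

```text
[[0.7, 0.2, -5.1, 0.0, -1.7, 0.0, 0], [1.2, -0.0, -5.9, 0.0, -1.6, 0.0, 0], [1.3, 0.0, -5.9, 0.0, -1.7, 0.0, 0], [1.2, 0.0, -5.9, 0.0, -1.7, 0.0, 0], [1.2, 0.0, -5.8, 0.0, -1.6, 0.0, 0], [1.2, 0.0, -5.9, 0.0, -1.7, 0.0, 0]]
swing
[[0.4, -11.2, -0.1, 0.6, -0.0, 3.3, 0], [0.3, -11.3, -0.0, 0.6, -0.0, 3.3, 0], [0.3, -11.2, -0.1, 0.5, -0.0, 3.3, 0], [0.3, -11.2, -0.1, 0.6, -0.0, 3.2, 0], [0.3, -11.2, -0.0, 0.6, -0.0, 3.3, 0], [0.4, -11.3, -0.1, 0.6, -0.0, 3.3, 0]]
open
[[2.6, -5.7, -0.4, 0.5, -0.0, 2.8, 0], [2.7, -5.8, -0.5, 0.5, -0.0, 2.8, 0], [2.8, -5.8, -0.5, 0.5, -0.0, 2.8, 0], [2.9, -5.9, -0.5, 0.5, -0.0, 2.8, 0], [2.9, -6.0, -0.5, 0.4, -0.0, 2.8, 0], [3.0, -6.0, -0.6, 0.5, -0.0, 2.8, 0], [3.2, -6.1, -0.5, 0.5, -0.0, 2.8, 0], [3.2, -6.1, -0.6, 0.5, -0.0, 2.8, 0], [3.2, -6.3, -0.6, 0.5, -0.0, 2.8, 0], [3.4, -6.2, -0.5, 0.5, -0.0, 2.8, 0], [3.4, -6.4, -0.6, 0.5, -0.0, 2.7, 0], [3.4, -6.5, -0.7, 0.5, -0.0, 2.8, 0], [3.6, -6.5, -0.6, 0.5, -0.0, 2.8, 0], [3.6, -6.6, -0.6, 0.5, -0.0, 2.8, 0]]
[568.95132371   6.48148954 295.64358068] [568.95913462   6.43466755 295.65808243]
```

The knob is held (19.5 mm, 30 N). Next: tip it up and swing.

Call:
send_rows([
  [0.7,0,-5.3,0,-1.7,0,0],
  [1.2,0,-5.9,0,-1.6,0,0],
  [1.2,0,-5.9,0,-1.7,0,0],
  [1.2,0,-5.9,0,-1.7,0,0],
  [1.2,0,-5.8,0,-1.6,0,0],
  [1.2,0,-5.9,0,-1.7,0,0],
  [0,0,0,0,0,0,0],
  [0.4,-11.2,0,0.6,0,3.3,0],
  [0.3,-11.2,0,0.6,0,3.3,0],
  [0.3,-11.2,0,0.5,0,3.3,0],
  [0.3,-11.2,-0.1,0.6,0,3.2,0],
  [0.3,-11.2,-0.1,0.6,0,3.3,0],
  [0.4,-11.2,-0.1,0.6,0,3.3,0],
  [0,0,0,0,0,0,0],
])

```text
t: 5.1
ee_pos: [498.6, -57.6, 295.8]
tool_rot: [-3.128, 0.023, 0.275]
ft_force: [-0.6, -0.1, -1.1]
gripper_width: 19.6
gripper_force: 30.0
```

```bash
python3 - <<'E'
from mv import *
t10=np.radians(10); pm=phi0-np.radians(20)
s=robot.observe(); print(s["t"],s["qpos"].round(2),s["ee_pos"],s["ft_force"],s["gripper_width"],pose(th0,pm,t10)[0])
im=robot.grab_frame("top");sd=robot.grab_frame("side")
cv2.imwrite("pics/c.png",np.hstack([cv2.resize(im[100:270,160:320],(400,425)),cv2.resize(sd[150:300,180:330],(400,425))]))
e=rows([pose(th0+(thG-th0)*k/14,pm+(phiG-pm)*k/14,t10) for k in range(1,15)],0)
E
```

```text
5.1 [-0.17 -0.01  1.26 -0.03  2.07  1.41] [498.64167553 -57.58423246 295.82961629] [-0.56040972 -0.09114631 -1.08503303] 19.589529998114926 [499.39106065 -57.46578394 295.65808243]
[[3.3, -6.2, -0.5, 0.5, 0.1, 2.8, 0], [2.7, -5.8, -0.4, 0.5, -0.0, 2.8, 0], [2.8, -5.8, -0.5, 0.5, -0.0, 2.8, 0], [2.9, -5.9, -0.5, 0.5, -0.0, 2.8, 0], [2.9, -6.0, -0.6, 0.5, -0.0, 2.8, 0], [3.1, -6.0, -0.5, 0.5, -0.0, 2.8, 0], [3.1, -6.1, -0.5, 0.4, -0.0, 2.8, 0], [3.2, -6.1, -0.6, 0.5, -0.0, 2.8, 0], [3.3, -6.3, -0.6, 0.5, -0.0, 2.8, 0], [3.3, -6.3, -0.6, 0.5, -0.0, 2.8, 0], [3.4, -6.3, -0.6, 0.5, -0.0, 2.8, 0], [3.5, -6.5, -0.6, 0.5, -0.0, 2.8, 0], [3.5, -6.5, -0.6, 0.5, -0.0, 2.8, 0], [3.7, -6.6, -0.6, 0.5, -0.0, 2.8, 0]]
```

View pics/c.png

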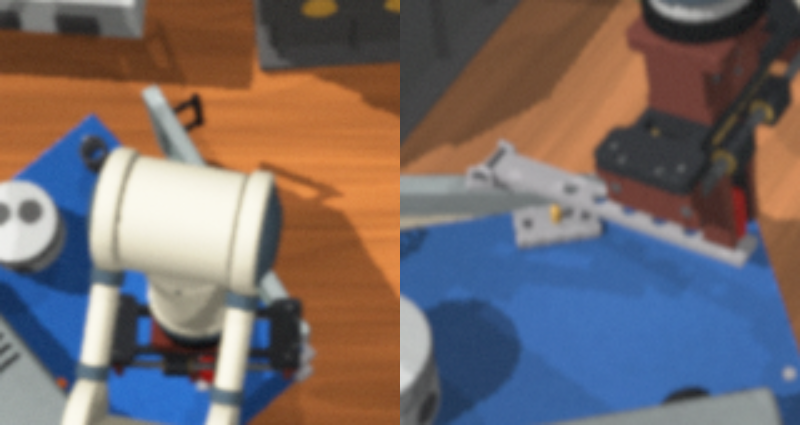

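The top view is blocked by the arm. The side view shows the bar tipped up in the grip and the peg clear at crop (557,213). Now I open the door.

Call:
send_rows([
  [3,-6,-0.4,0.5,0,2.8,0],
  [2.7,-5.8,-0.5,0.5,0,2.8,0],
  [2.8,-5.8,-0.5,0.5,0,2.8,0],
  [2.9,-5.9,-0.5,0.5,0,2.8,0],
  [2.9,-6,-0.6,0.5,0,2.8,0],
  [3.1,-6,-0.5,0.5,0,2.8,0],
  [3.1,-6.1,-0.5,0.4,0,2.8,0],
  [3.2,-6.1,-0.6,0.5,0,2.8,0],
  [3.3,-6.3,-0.6,0.5,0,2.8,0],
  [3.3,-6.3,-0.6,0.5,0,2.8,0],
  [3.4,-6.3,-0.6,0.5,0,2.8,0],
  [3.5,-6.5,-0.6,0.5,0,2.8,0],
  [3.5,-6.5,-0.6,0.5,0,2.8,0],
  [3.7,-6.6,-0.6,0.5,0,2.8,0],
  [0,0,0,0,0,0,0],
  [0,0,0,0,0,0,0],
])

```text
t: 7.2
ee_pos: [569.1, 5.9, 295.4]
tool_rot: [-2.88, 1.067, 0.252]
ft_force: [-0.7, -0.8, -1.5]
gripper_width: 19.6
gripper_force: 30.0
```

```bash
python3 - <<'E'
from mv import *
t10=np.radians(10)
s=robot.observe(); print(s["t"],s["qpos"].round(2),s["ee_pos"],s["ft_force"],s["gripper_width"],pose(thG,phiG,t10)[0], R.from_rotvec(s["tool_rot"]).inv().__mul__(pose(thG,phiG,t10)[1]).as_rotvec(degrees=True))
sd=robot.grab_frame("side")
cv2.imwrite("pics/d.png",cv2.resize(sd[150:270,170:330],(800,600),interpolation=2))
B=R.from_euler('ZY',[phiG,-t10]); pv=np.append(pivat(thG),222)
for d in(0,70,95,120,145): print(d,((proj("side",pv+B.apply([d,0,5]))-[170,150])*5).round())
print(((proj("side",np.append(p,235))-[170,150])*5).round())
E
```

```text
7.2 [-0.11  0.14  1.1   0.11  2.04  2.22] [569.08387642   5.88891201 295.43925189] [-0.67325252 -0.78706526 -1.53777745] 19.604161350844066 [568.95913462   6.43466755 295.65808243] [ 0.02692217 -0.00547181 -0.06629389]
0 [260. 166.]
70 [303. 257.]
95 [319. 293.]
120 [336. 329.]
145 [354. 368.]
[339. 357.]
```

View pics/d.png

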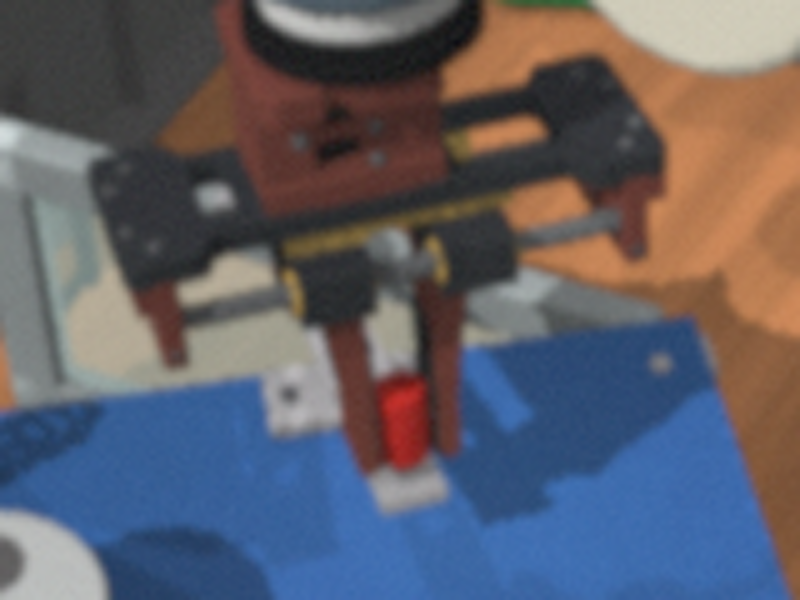

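The jaws hide the hole, so I'll lower gently by feel to a 4° tilt.

```bash
python3 - <<'E'
from mv import *
rows([pose(thG,phiG,np.radians(10-k)) for k in range(1,11)],0)
E
```

```text
[[-1.0, -0.2, 3.4, 0.0, 1.0, -0.1, 0], [-0.7, -0.0, 3.6, 0.0, 1.0, 0.0, 0], [-0.6, -0.0, 3.5, 0.0, 1.0, 0.0, 0], [-0.7, -0.0, 3.6, 0.0, 1.0, 0.0, 0], [-0.6, -0.0, 3.5, 0.0, 1.0, 0.0, 0], [-0.7, -0.0, 3.6, 0.0, 1.0, 0.0, 0], [-0.6, -0.0, 3.5, 0.0, 1.0, 0.0, 0], [-0.7, -0.0, 3.6, 0.0, 1.0, 0.0, 0], [-0.6, -0.0, 3.5, 0.0, 1.0, 0.0, 0], [-0.7, -0.0, 3.6, 0.0, 1.0, 0.0, 0]]
```

Call:
send_rows([
  [-0.9,-0.3,3.4,0,1,0,0],
  [-0.7,0,3.6,0,1,0,0],
  [-0.6,0,3.5,0,1,0,0],
  [-0.7,0,3.6,0,1,0,0],
  [0,0,0,0,0,0,0],
])

```text
t: 7.88
ee_pos: [565.4, 10.4, 281.9]
tool_rot: [-2.908, 1.077, 0.152]
ft_force: [-1.2, -0.1, -1.0]
gripper_width: 19.3
gripper_force: 30.0
```

Call:
send_rows([
  [-0.6,0,3.5,0,1,0,0],
  [-0.7,0,3.6,0,1,0,0],
  [0,0,0,0,0,0,0],
])

```text
t: 8.25
ee_pos: [564.0, 11.6, 274.8]
tool_rot: [-2.922, 1.082, 0.102]
ft_force: [-0.7, -0.1, -1.1]
gripper_width: 19.5
gripper_force: 30.0
```

Call:
send_rows([
  [-0.6,0,3.5,0,1,0,0],
  [-0.7,0,3.6,0,1,0,0],
  [0,0,0,0,0,0,0],
])

```text
t: 8.62
ee_pos: [562.8, 12.6, 267.8]
tool_rot: [-2.934, 1.087, 0.051]
ft_force: [-0.9, 0.1, -1.1]
gripper_width: 19.4
gripper_force: 30.0
```

Call:
send_rows([
  [-0.6,0,3.5,0,1,0,0],
  [-0.7,0,3.2,0,1,0,0],
  [0,0,0,0,0,0,0],
  [0,0,0,0,0,0,0],
])

```text
t: 9.12
ee_pos: [561.7, 13.5, 261.7]
tool_rot: [-2.945, 1.092, -0.0]
ft_force: [-1.2, -0.2, 0.2]
gripper_width: 19.2
gripper_force: 30.0
```

The bar is level at the starting grasp height with no load on it. Release, rise straight up and swing away.

Call:
send_rows([
  [0,0,0,0,0,0,0.6],
  [0,0,0,0,0,0,0.6],
  [0,0,0,0,0,0,0.6],
  [0,0,0,0,0,0,0.6],
  [0,0,-10,0,0,0,0.6],
  [0,0,-20,0,0,0,0.6],
  [0,0,-30,0,0,0,0.6],
  [0,0,-30,0,0,0,0.6],
  [-20,30,0,0,0,-5,0.6],
  [-20,30,0,0,0,-5,0.6],
  [-20,30,0,0,0,-5,0.6],
  [-20,30,0,0,0,-5,0.6],
  [-20,30,0,0,0,-5,0.6],
  [-10,40,0,0,0,-5,0.6],
  [-10,40,0,0,0,0,0.6],
  [0,40,0,0,0,0,0.6],
  [0,0,0,0,0,0,0.6],
])

```text
t: 11.25
ee_pos: [354.7, -178.3, 351.9]
tool_rot: [3.127, -0.299, 0.0]
ft_force: [0.1, 0.8, -0.0]
gripper_width: 52.9
gripper_force: 0.0
```

```bash
python3 - <<'E'
from mv import *
t=robot.grab_frame("top");s=robot.grab_frame("side")
print(robot.observe()["t"],robot.observe()["ft_force"])
cv2.imwrite("pics/e.png",np.hstack([cv2.resize(t[110:270,140:290],(400,427),interpolation=2),cv2.resize(s[160:310,190:330],(400,427),interpolation=2)]))
try:
    a,_=red(t,(200,170,290,270));b,_=red(s,(200,190,300,290));print(a,b,tri(b,a),pose(thG,phiG,0)[0])
except Exception as e: print(e)
E
```

```text
11.35 [-0.07277218 -0.62786942  0.79646494]
[215.75  222.775] [250.7890625 248.3359375] [562.04149729  13.57391433 251.87524181] [561.47567104  12.84906716 261.        ]
```

View pics/e.png

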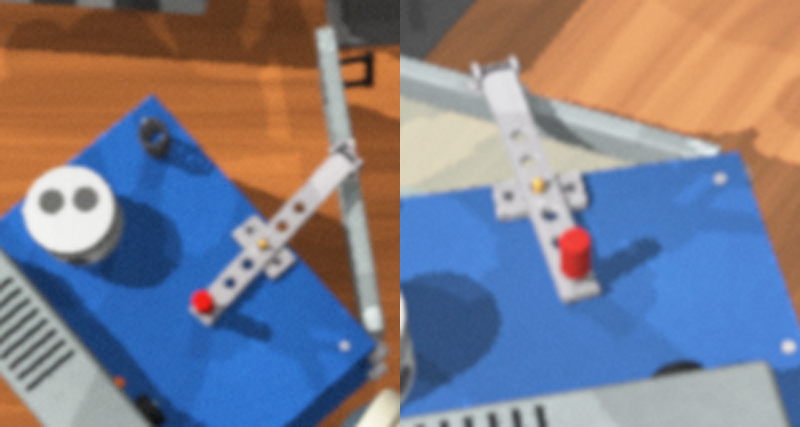

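The peg shows through the third hole at crop (263,244), with two holes visible on either side. The knob is at 251.9 mm, against 252.5 mm at the start, so the bar lies flat. The roof piston and spring haven't moved, and the arm is clear.

```bash
python3 -c "
from rig import robot
print(robot.job_done())"
```

```text
the job is handed in; nothing more can be done
None
```

The stay bar's third hole is over the brass peg with the bar lying flat, so it holds the door at about 0.55 rad; the gripper has let go and moved clear, the roof piston and spring are untouched, and the job was handed in at about 11.4 s (I didn't re-check the bench piston in the last picture, but the arm passed well above it).

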